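# Put the cell paddle away and open the sagging stage gate

### The arm

A 6-joint arm with a two-finger parallel gripper is mounted at the origin on the work surface. World frame = base frame: x ahead of the robot, y to its left, z up, the work surface at z = 0. Lengths are in mm, angles in rad, forces in N, time in s.
With the tool pointing down it reaches from about 250 to 725 mm from the base axis. Payload 9.7 kg.
Tool frame: the origin (TCP) lies at the very end of the fingers, on their centre line; the grasp point (between the pads) lies 19 mm behind it; y points along the fingers, x is the direction in which the jaws open and shut, and the axes are right-handed (so a half turn about y gives the same grasp; the last joint's range is limited). The gripper opens to 85 mm and grips with 20 to 120 N. Pads are 22 mm wide; open, the fingers measure 114 mm over their backs; the gripper's body (76 mm by 85 mm) begins 54 mm behind the grasp point. The pads swing forward as they close: fully open they stand 13 mm farther back than shut.
Start: joints at [-1.201, 0.087, 0.176, 1.66, 0, 1.571], TCP at [198.783, -512.818, 194.484] pointing down, gripper open.
Joint ranges: [-3.13, 3.13], [-0.85, 1.81], [-1.15, 1.24], [-2.2, 2.28], [-1.44, 1.52], [-3.14, 3.14]. Speed limits (rad/s): [2.22, 2.22, 2.57, 3.14, 3.14, 3.14].

### API

Orientations are given as a rotation vector (axis times angle).
In Python, from bench import ctrl gives the robot as it stands.
- The arm moves only by the tool drive_tool, never from a script. Its argument "increments" is a list of rows, each a list of 7 numbers: the shift along the tool's x, y, z in cm, then the turn, a rotation vector about the tool's x, y, z in degrees, then the finger opening in cm, from 0 to 8.54. In form: [[tx, ty, tz, wx, wy, wz, hand], ...]. A call has 1 to 12 rows; each row shifts and turns the commanded pose from where the row before left it, along the tool's axes as they then stand; what a row does not reach is not made up. A row lasts 1/10 s, in which the tool goes at most 50 mm and 8.59 degrees, less where a joint would pass 70% of its speed; a pose out of reach is approached as far as the arm can. A call with a gripper value outside its range is refused whole. The fingers move at their own pace and stop on an object; the grip force is fixed at half the most. Time passes only in rows, so rows that do not move let the fingers close. It gives the time, the measured TCP pose, the force and the opening at its end, in the units of the state.
- ctrl.read_state(): the state, without advancing time (a new reading comes with each control period).
- ctrl.camera(name): name is "scene" or "side" or "wrist"; returns a dict with "image" (420x560x3 uint8, blue, green, red), "intrinsics" (3x3 intrinsics, pixels), "R" (3x3) and "t" (3): a world point X has camera coordinates R X + t. Camera axes: x right, y down, z forward; pixel columns grow to the right and rows downward; lengths in mm; the calibration is good to about 2 mm. A picture is of the moment at which its call begins. There is no depth.
- ctrl.finish_job(): hands the job in, once; it reports no verdict.
The state is a dict: "time_s": time; "joint_pos": joint angles; "qd": joint speeds; "joint_torque": joint torques, N m; "tool_pos": TCP position; "tool_rot": TCP orientation; "contact_force": force on the tool from outside, world axes, zero at the start; "moment": the same for the moment, N m; "opening": finger opening in mm.
Only numpy, scipy, OpenCV 4.12 (cv2) and the standard library are available. Lean on these libraries where they do the work, as an engineer would, in place of code of your own. Each camera call takes 0.05 s, during which the arm holds its last target. There are 200 camera calls.

### The job

First slide the flat cell paddle, left lying in the way of the stage guard's gate, blade first and fully home into the slot of its white holder block and let go. Then take the gate's sagging barrel bolt by its knob, lift it over the keeper's bent-up lip while pulling it back, without wrenching the keeper, and swing the sprung gate towards you until its free edge stands about 100 mm ajar. Finish while still holding the knob, bolt drawn back and gate ajar and still; leave the bottle, objective and joystick in place.

Things in the scene. Friction and masses are not known exactly. Their poses are not given: they have to be found in the camera images.
- guard: Stage guard screwed to the bench: aluminium posts 35 mm wide, 205 mm high, clear side panels, inside it an XY stage with a dark blue solar cell. Origin on the bench, mid-thickness of the gate; +x points through the gate into the guard, +y along the gate to its hinge, z up. Front face of posts and shut gate at x = -15 mm; right post (with the keeper) y = -170 to -135 mm.
- gate (a joint): Gate: aluminium frame, clear pane, 265 mm wide, 30 mm thick, underside 6 mm and top edge 202 mm above the bench, free edge at guard y = -130 mm when shut. Angle in rad about the hinge line: 0 shut, grows as the free edge (270 mm from the hinge) swings to the robot (-x of the guard); 0.37 is 100 mm ajar. Spring hinges pull it shut with 0.5 (shut) to 0.75 Nm (0.4 rad); let go, it closes.
- barrel (a joint): Sag of the barrel (157 mm steel plate, three guides, on the front of the gate's top rail). It hangs by its rear screw (pivot) and turns about it in the gate's plane. Rad: 0 = sagging fully, front end 0.055 down; 0.055 level; 0.11 upper stop. Its weight is 2 to 3 N at the knob. The nose passes over the keeper's lip at 0.035 or more: knob lifted 4 mm; 6 mm clears well over the whole travel.
- bolt (a joint): Travel in m of the bolt, a 14 mm steel rod: 0 fully shot, grows as pulled back to the hinge (+y of the guard), stop at 0.05, slides with 1 to 2 N. A notch 18 mm long, 6 mm deep in its underside, 12 mm behind the nose, holds the lip. Starts at 0 to 0.004; sagging, it catches the lip at about 0.006; past 0.021 the nose is beyond the lip, past 0.028 out of the keeper and the gate is free.
- knob: Knob of the bolt: steel stem, 12 mm diameter, pointing from the gate to the robot (-x of the guard), with a 17 mm black end disc. Origin on the stem's axis, 48 mm in front of the gate's face, about 175 mm above the bench, 27 mm below the gate's top edge. Axes like the guard's while shut; turns with the gate. From the origin the guides are 19 mm away towards the gate, the disc 16 mm the other way.
- keeper: Bent keeper: steel hoop 14 mm wide, 30 mm deep, on the front of the right post; the bolt's nose goes through it. Origin on the post's face, 182 mm above the bench, guard y = -151 mm. Its floor is bent up to a 3 mm thick lip across the bolt's way, ending 12 mm below the origin; the hoop's inside reaches 21 mm above the origin. More than 40 N on it bends it further.
- paddle: Flat cell paddle lying on the bench in front of the gate: dark steel blade 90 x 50 x 4 mm and white plastic handle 120 x 18 x 16 mm in one line, undersides flush, 130 g. Origin on the underside below the handle, 35 mm behind the blade's root; +x points to the blade, z up. The handle spans x = -85 to +35 mm, the blade x = 35 to 125 mm; centre of mass at about x = 40 mm.
- paddle_tip (a point): Middle of the blade's front edge, 125 mm in front of the paddle's origin and 2 mm above its underside.
- holder: White plastic holder block screwed to the bench, 90 x 84 x 54 mm, with one level slot that opens to its front (-x). Origin on the bench under the block's middle; z up. The slot is 60 mm wide, 10 mm high (26 to 36 mm above the bench), 72 mm deep: from the front face at x = -45 mm to its end at x = +27 mm. The slot's floor runs out 25 mm in front of the block as a sill (to x = -70 mm).
- wash_bottle: White wash bottle, 68 mm wide, 172 mm high, standing; origin under its middle. Leave alone.
- objective: Microscope objective, metal, 35 mm wide, 53 mm high, standing; origin under its middle. Leave alone.
- joystick: Black stage joystick box, 130 x 105 mm, 88 mm high over the stick; origin under its middle. Leave alone.
- hinge (a point): Point on the gate's vertical hinge line, at bench height: guard x = 0, y = +140 mm.
- pivot (a point): Axis of the barrel's rear screw: with the gate shut at guard x = -33, y = +35 mm, 182 mm above the bench, 115 mm behind the knob of the shot bolt.
There are look-alikes about, which are no part of the job. What is shaped like the holder but pink or purple is not meant.

How it is judged:
By the outcome, as a careful person would: the job done as asked, in the order asked, and still so for the second after the job is handed in, while the arm keeps its last pose, push and grip.
It also fails if it takes over 53 s, if anything falls off the work surface, if the arm or the gripper's body presses on something with over 40 N, if the wrist force passes 120 N, or if a joint passes its speed limit or range.

## Working session

There is one attempt and no reset: what is moved stays moved. The work goes in short steps, Python scripts to look and compute and a tool call to move; the robot and the scene stay as the last step left them, time stands still between calls to the robot, and variables do not carry over. Pictures are saved under pics/ and viewed, about 8 in all and at most 12, crops included, and the job is handed in when it is done.

Besides the shell and the picture viewer there is one more tool, called after "Emit:" as name(argument=value, ...), one argument or row to a line, values as JSON. drive_tool: Moves the arm, as the interface text tells. Its arguments: {"type":"object","properties":{"increments":{"type":"array"}},"required":["increments"]}

```bash
mkdir -p pics; ls; python3 - <<'E'
from bench import ctrl
import cv2, numpy as np
s=ctrl.read_state(); print({k:np.round(v,3) for k,v in s.items()})
for n in ["scene","side","wrist"]:
    c=ctrl.camera(n); cv2.imwrite(f"pics/{n}0.png",c["image"]); np.savez(f"pics/{n}0.npz",**c)
    print(n,c["intrinsics"][0,0],np.round(-c["R"].T@c["t"]),np.round(c["R"][2],2))
E
```

```text
pics
{'time_s': np.float64(0.0), 'joint_pos': array([-1.201,  0.087,  0.175,  1.66 , -0.   ,  1.571]), 'qd': array([-0.001,  0.   , -0.   , -0.002, -0.001,  0.001]), 'joint_torque': array([-0.0000e+00, -5.2039e+01,  4.6481e+01,  1.6000e-02,  0.0000e+00,
        0.0000e+00]), 'tool_pos': array([ 198.681, -512.55 ,  193.752]), 'tool_rot': array([-1.361,  0.933, -0.932]), 'contact_force': array([-0.792, -0.373,  0.16 ]), 'moment': array([ 0.028, -0.007, -0.044]), 'opening': np.float64(85.406)}
scene 413.98950329092105 [1095.  191. 1136.] [-0.48 -0.19 -0.85]
side 511.2008537579195 [ 226.  954. 1017.] [ 0.23 -0.72 -0.65]
wrist 370.474909916026 [ 274. -484.  374.] [-0.29 -0.11 -0.95]
```

View pics/scene0.png

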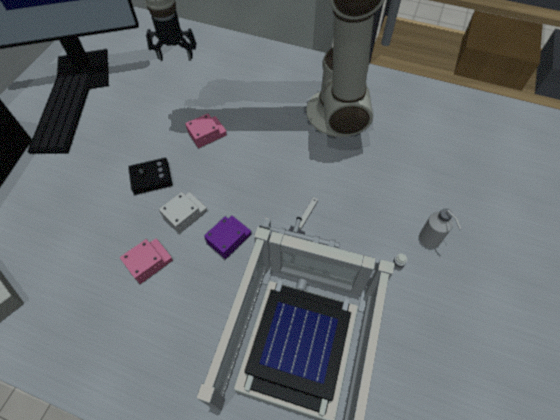

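View pics/side0.png

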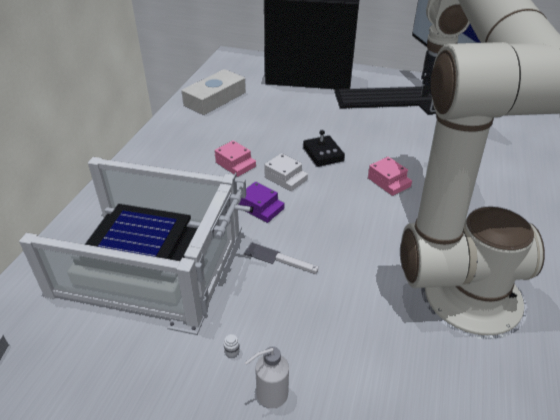

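Scene view: white holder at about (183,210), with pink ones at (206,130) and (147,260) and a purple one at (228,236). Only the white one fits the description. The paddle is at (305,215) and the guard's front post tops are at (262,233) and (386,267). I'll enlarge these to confirm.

```bash
cat > h.py <<'E'
import cv2, numpy as np
from bench import ctrl
from scipy.spatial.transform import Rotation as Ro
def grab(n,tag):
    c=ctrl.camera(n); cv2.imwrite(f"pics/{n}{tag}.png",c["image"]); np.savez(f"pics/{n}{tag}.npz",**c); return c
def load(n): return dict(np.load(f"pics/{n}.npz"))
def ray(c,p):
    d=c["R"].T@np.linalg.inv(c["intrinsics"])@np.array([p[0],p[1],1.]); return -c["R"].T@c["t"],d/np.linalg.norm(d)
def onz(c,p,z):
    o,d=ray(c,p); return o+d*(z-o[2])/d[2]
def two(c1,p1,c2,p2):
    o1,d1=ray(c1,p1);o2,d2=ray(c2,p2)
    s=np.linalg.lstsq(np.c_[d1,-d2],o2-o1,rcond=None)[0]
    a=o1+s[0]*d1;b=o2+s[1]*d2; return (a+b)/2,np.linalg.norm(a-b)
def proj(c,X):
    q=c["intrinsics"]@(c["R"]@np.asarray(X,float)+c["t"]); return q[:2]/q[2]
def crop(c,x0,x1,y0,y1,k): return cv2.resize(c["image"][y0:y1,x0:x1],None,fx=k,fy=k,interpolation=cv2.INTER_CUBIC)
E
python3 - <<'E'
from h import *
a=load("scene0");b=load("side0")
A=crop(a,150,410,180,280,3); B=crop(b,150,330,140,340,3)
cv2.imwrite("pics/c1.png",A)
B=crop(b,180,380,140,340,3); cv2.imwrite("pics/c2.png",B)
E
```

```text
(no output)
```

View pics/c1.png

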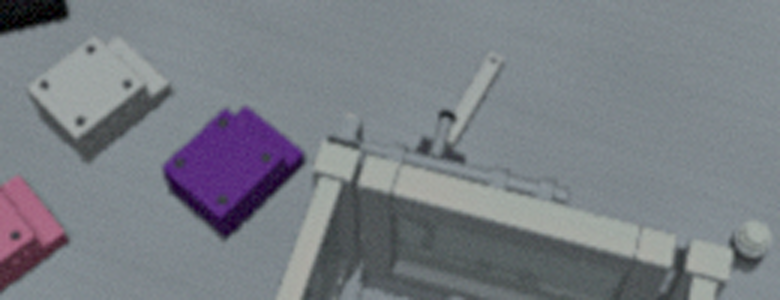

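View pics/c2.png

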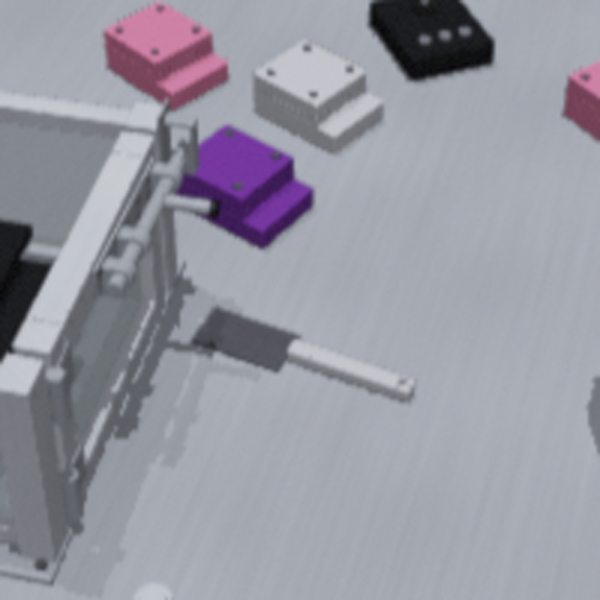

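```bash
python3 - <<'E'
from h import *
np.set_printoptions(precision=1,suppress=True)
a=load("scene0");b=load("side0")
P=lambda p:((p[0]+.5)/3-.5+150,(p[1]+.5)/3-.5+180)
Q=lambda p:((p[0]+.5)/3-.5+180,(p[1]+.5)/3-.5+140)
ha=[(90,48),(43,85),(127,84),(80,121)]; hb=[(350,69),(308,47),(313,94),(270,72)]
A=np.array([onz(a,P(p),54) for p in ha]);B=np.array([onz(b,Q(p),54) for p in hb])
print("holes scene",A[:,:2]);print("holes side",B[:,:2]); print(A.mean(0),B.mean(0))
for X in (A,): 
  v=X[0]-X[1]+X[2]-X[3]; print("scene",np.degrees(np.arctan2(v[1],v[0])))
for p in [(308,47),(350,69),(270,72),(313,94)]: print(onz(b,Q(p),54))
print("blade", [onz(b,Q(p),4)[:2] for p in [(215,312),(300,338),(282,370),(195,343)]])
print("handle end top side",[onz(b,Q(p),16)[:2] for p in [(412,380),(402,392),(298,340),(289,357)]])
print("handle end scene",[onz(a,P(p),16)[:2] for p in [(488,54),(503,60)]])
print("posts",[onz(a,P(p),205)[:2] for p in [(325,138),(366,153),(350,182),(315,172),(690,243),(733,250)]])
print("gate top",[onz(a,P(p),202)[:2] for p in [(370,156),(640,232)]])
print("knob disc",two(a,P((447,117)),b,Q((213,208))))
print("keeper post side",[onz(b,Q(p),205)[:2] for p in [(160,103),(153,130),(40,355),(30,388)]])
E
```

```text
holes scene [[ 564.  -349.4]
 [ 620.7 -372.9]
 [ 589.2 -293.5]
 [ 644.4 -317.7]]
holes side [[ 565.1 -345.8]
 [ 620.  -371.6]
 [ 590.  -290.9]
 [ 645.2 -314.8]]
[ 604.6 -333.4   54. ] [ 605.1 -330.8   54. ]
scene 156.89040425644703
[ 620.  -371.6   54. ]
[ 565.1 -345.8   54. ]
[ 645.2 -314.8   54. ]
[ 590.  -290.9   54. ]
blade [array([597.8,  -1. ]), array([512. ,   7.4]), array([515.6,  50.6]), array([601.8,  42.5])]
handle end top side [array([399.1,  38.2]), array([404. ,  54.6]), array([509.6,  21.6]), array([511. ,  44.3])]
handle end scene [array([401.2,  32.3]), array([402.7,  49.6])]
posts [array([647.5, -43.6]), array([648.4,  -5.7]), array([678.5,  -8.2]), array([680.3, -39. ]), array([631.3, 269.2]), array([625. , 302.9])]
gate top [array([648.4,  -2.1]), array([634.9, 229.1])]
knob disc (array([577. ,  43.2, 176. ]), np.float64(3.291583601115067))
keeper post side [array([657.5, -42.6]), array([649.3,  -4.7]), array([630.9, 268.8]), array([624.2, 300.6])]
```

White holder confirmed: the crop shows its sill facing the robot, and the purple block stands apart. Positions from the two views agree to about 3 mm. Next, the relative moves.

```bash
cat >> h.py <<'E'
def plan(pos,yaw=None,R=None):
    """delta from current pose to pos, tool down with tool x at yaw deg; prints tool-frame cm/deg, valid for straight shift and turn in even rows done shift-first"""
    s=ctrl.read_state(); R0=Ro.from_rotvec(s["tool_rot"]); 
    ax=R0.as_matrix()
    y=np.radians(yaw); T=np.c_[[np.cos(y),np.sin(y),0],[0,0,-1],[-np.sin(y),np.cos(y),0]]
    # right-handed: x cross y = z
    T[:,2]=np.cross(T[:,0],T[:,1])
    w=np.degrees((R0.inv()*Ro.from_matrix(T)).as_rotvec()); d=ax.T@(np.asarray(pos)-s["tool_pos"])/10
    d2=T.T@(np.asarray(pos)-s["tool_pos"])/10
    np.set_printoptions(precision=3,suppress=True)
    print("t",round(float(s["time_s"]),2),"pos",s["tool_pos"],"xyaw",np.degrees(np.arctan2(ax[1,0],ax[0,0])),"ydir",ax[:,1])
    print("shift first cm",d,"turn deg",w,"| shift after turn",d2)
    print("F",s["contact_force"],"M",s["moment"],"open",s["opening"],"q",s["joint_pos"])
E
python3 - <<'E'
from h import *
u=np.array([np.cos(np.radians(-6)),np.sin(np.radians(-6))]); 
tip=np.array([602,20.5]); o=tip-125*u; print("origin",o, "end",tip-210*u)
plan([o[0]-5,o[1],150],84); plan([o[0]-5,o[1],150],-96)
E
```

```text
origin [477.68476308  33.56605791] end [393.15040197  42.45097729]
t 0.15 pos [ 198.724 -512.635  193.948] xyaw -68.81244810167462 ydir [-0.     0.001 -1.   ]
shift first cm [-41.022   4.434  45.285] turn deg [  -0.075 -152.812   -0.02 ] | shift after turn [ 57.185   4.395 -21.537]
F [ 0.814 -0.037  0.662] M [ 0.019 -0.008 -0.005] open 85.3226842695009 q [-1.201  0.087  0.175  1.66  -0.     1.571]
t 0.15 pos [ 198.724 -512.635  193.948] xyaw -68.81244810167462 ydir [-0.     0.001 -1.   ]
shift first cm [-41.022   4.434  45.285] turn deg [ 0.015 27.188 -0.055] | shift after turn [-57.185   4.395  21.537]
F [ 0.814 -0.037  0.662] M [ 0.019 -0.008 -0.005] open 85.3226842695009 q [-1.201  0.087  0.175  1.66  -0.     1.571]
```

Emit:
drive_tool(
  increments=[
    [-3.3,0,3.65,0,0,0,5],
    [-3.3,0,3.65,0,0,0,5],
    [-3.3,0,3.65,0,0,0,5],
    [-3.3,0,3.65,0,0,0,5],
    [-3.3,0,3.65,0,0,0,5],
    [-3.3,0,3.65,0,0,0,5],
    [-3.3,0,3.65,0,0,0,5],
    [-3.3,0,3.65,0,0,0,5],
    [-3.3,0,3.65,0,0,0,5],
    [-3.3,0,3.65,0,0,0,5],
    [-3.3,0,3.65,0,0,0,5],
    [-3.3,0,3.65,0,-8,0,5],
  ],
)

```text
time_s: 1.35
tool_pos: [464.5, 16.9, 194.5]
tool_rot: [-1.408, 0.825, -0.826]
contact_force: [1.1, -0.1, -0.1]
opening: 49.3
```

Emit:
drive_tool(
  increments=[
    [0,0,0,0,-8.5,0,5],
    [0,0,0,0,-8.5,0,5],
    [0,0,0,0,-8.5,0,5],
    [0,0,0,0,-8.5,0,5],
    [0,0,0,0,-8.5,0,5],
    [0,0,0,0,-8.5,0,5],
    [0,0,0,0,-8.5,0,5],
    [0,0,0,0,-8.5,0,5],
    [0,0,0,0,-8.5,0,5],
    [0,0,0,0,-8.5,0,5],
    [0,0,0,0,-8.5,0,5],
    [0,0,0,0,-8.5,0,5],
  ],
)

```text
time_s: 2.55
tool_pos: [463.9, 14.7, 194.2]
tool_rot: [-1.495, -0.567, 0.567]
contact_force: [0.1, 0.6, -0.1]
opening: 50.1
```

```bash
python3 - <<'E'
from h import *
plan([468,34,150],84)
E
```

```text
t 2.55 pos [463.918  14.71  194.242] xyaw 41.53978922644329 ydir [-0. -0. -1.]
shift first cm [1.586 4.424 1.172] turn deg [ -0.024 -42.46   -0.015] | shift after turn [ 1.961  4.424 -0.204]
F [ 0.128  0.62  -0.136] M [0.046 0.001 0.002] open 50.07079088778842 q [ 0.032 -0.117 -0.026  1.662 -0.     0.878]
```

Emit:
drive_tool(
  increments=[
    [0,0,0,0,-8.5,0,5],
    [0,0,0,0,-8.5,0,5],
    [0,0,0,0,-8.5,0,5],
    [0,0,0,0,-8.5,0,5],
    [0,0,0,0,-8.5,0,5],
    [1,2.2,0,0,0,0,5],
    [1,2.2,-0.2,0,0,0,5],
    [0,0,0,0,0,0,5],
  ],
)

```text
time_s: 3.35
tool_pos: [467.0, 34.9, 147.7]
tool_rot: [-1.256, -1.125, 1.131]
contact_force: [0.2, -0.8, -0.1]
opening: 49.7
```

```bash
python3 - <<'E'
from h import *
plan([468,34,150],84)
c=grab("wrist","1"); print(proj(c,[468,34,8]),proj(c,[600,20,2]))
E
```

```text
t 3.35 pos [466.965  34.883 147.708] xyaw 83.7369320731961 ydir [-0.004 -0.    -1.   ]
shift first cm [-0.077 -0.23  -0.111] turn deg [-0.251 -0.263 -0.037] | shift after turn [-0.077 -0.229 -0.112]
F [ 0.158 -0.78  -0.096] M [-0.06   0.039 -0.005] open 49.720597585429886 q [ 0.074 -0.116 -0.115  1.576  0.     0.184]
[277.826 178.369] [278.503 303.932]
```

View pics/wrist1.png

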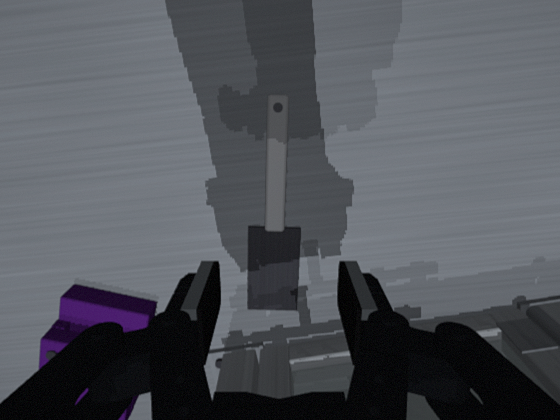

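```bash
python3 - <<'E'
from h import *
c=load("wrist1")
e=onz(c,(278,96),16);r=onz(c,(274.5,231),16);t=onz(c,(272,309),4)
print(e,r,t)
for p,q in((e,r),(e,t)): print(np.hypot(*(q-p)[:2]),np.degrees(np.arctan2((q-p)[1],(q-p)[0])))
E
```

```text
[397.74827723  41.97566441  16.        ] [514.56522721  25.80726773  16.        ] [603.86957558  12.93827686   4.        ]
117.93055945625656 -7.8801276703682515
208.15657451209427 -8.018788080001544
```

```bash
python3 - <<'E'
from h import *
plan([473,31.5,3.5],82)
E
```

```text
t 3.4 pos [467.361  34.501 149.484] xyaw 83.7386128723789 ydir [-0.003 -0.    -1.   ]
shift first cm [-0.228 14.597 -0.631] turn deg [-0.149  1.739 -0.036] | shift after turn [-0.219 14.598 -0.6  ]
F [ 0.034 -0.025  1.082] M [-0.024 -0.003  0.028] open 49.801423104551816 q [ 0.074 -0.116 -0.112  1.578 -0.     0.183]
```

Emit:
drive_tool(
  increments=[
    [-0.2,0,-0.6,-0.1,1.7,0,5],
    [0,4,0,0,0,0,5],
    [0,4,0,0,0,0,5],
    [0,4,0,0,0,0,5],
    [0,1.5,0,0,0,0,5],
    [0,1,0,0,0,0,5],
    [0,0,0,0,0,0,5],
    [0,0,0,0,0,0,1],
    [0,0,0,0,0,0,1],
    [0,0,0,0,0,0,1],
    [0,0,0,0,0,0,1],
    [0,0,0,0,0,0,1],
  ],
)

```text
time_s: 4.6
tool_pos: [474.4, 31.7, 5.8]
tool_rot: [-1.274, -1.107, 1.105]
contact_force: [0.2, 0.7, -1.4]
opening: 10.0
```

```bash
python3 - <<'E'
from h import *
plan([473,31.5,33],82)
E
```

```text
t 4.6 pos [474.395  31.735   5.793] xyaw 81.99121595033688 ydir [ 0.002 -0.    -1.   ]
shift first cm [-0.042 -2.721  0.129] turn deg [ 0.125 -0.009  0.005] | shift after turn [-0.043 -2.721  0.135]
F [ 0.17   0.679 -1.394] M [ 0.004 -0.017 -0.018] open 9.971489909978823 q [ 0.067 -0.082 -0.359  1.292 -0.     0.207]
```

```bash
python3 - <<'E'
from h import *
c=grab("wrist","2"); b=grab("side","2")
im=np.hstack([cv2.resize(c["image"],(400,300)),crop(b,240,340,220,295,4)[:300]])
cv2.imwrite("pics/c3.png",im)
E
```

```text
(no output)
```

View pics/c3.png

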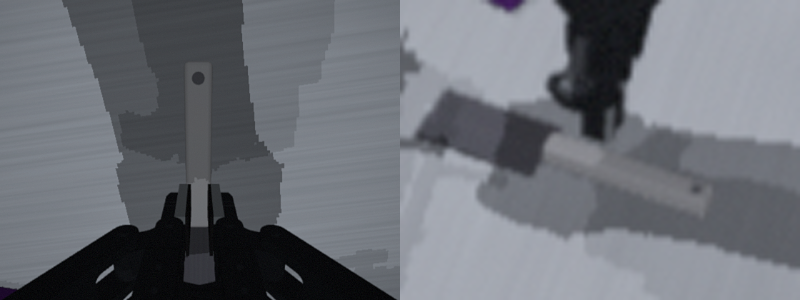

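```bash
python3 - <<'E'
from h import *
b=load("side2");w=load("wrist2")
s=ctrl.read_state();p=s["tool_pos"]
f=lambda q:((q[0]-240)*4+400,(q[1]-220)*4)
print(p,s["opening"])
for dz in (0,10,20,30): print(dz,f(proj(b,p+[0,0,dz])),proj(w,p+[0,0,dz])*400/560)
# handle outlines predicted in c3 for y offsets
for X in [(397,33,16),(397,51,16),(397,51,0),(475,22,16),(475,40,16)]: print(X,f(proj(b,X)),proj(w,X)*400/560)
g=lambda q:((q[0])*1.4,(q[1])*1.4)
print("w handle end z16",onz(w,g((186,62)),16),onz(w,g((212,62)),16),onz(w,g((186,180)),16),onz(w,g((211,180)),16))
v=lambda q:((q[0]-400)/4+240,q[1]/4+220)
print("side handle end",onz(b,v((712,186)),16),onz(b,v((703,213)),16),"root",onz(b,v((548,140)),16),onz(b,v((545,158)),16))
E
```

```text
[474.25591021  31.70325516   5.59887396] 9.964785778685028
0 (np.float64(601.3930447778591), np.float64(164.34119105292962)) [198.87735426 171.78846007]
10 (np.float64(601.6794879537874), np.float64(154.0895312455391)) [198.86844798 177.60058049]
20 (np.float64(601.9686543848582), np.float64(143.74040748148047)) [198.85858936 184.03418731]
30 (np.float64(602.2605830921088), np.float64(133.29242321708352)) [198.84761702 191.1945938 ]
(397, 33, 16) (np.float64(712.947542151438), np.float64(180.5547248337084)) [183.31320836  64.22353981]
(397, 51, 16) (np.float64(706.3722965849188), np.float64(199.81072749223154)) [212.39631174  59.91189868]
(397, 51, 0) (np.float64(705.0992762679086), np.float64(216.2030255554714)) [211.25088174  59.68483994]
(475, 22, 16) (np.float64(604.6431292736056), np.float64(143.48384016362138)) [185.44286348 180.54084044]
(475, 40, 16) (np.float64(597.1642668729205), np.float64(162.02237404003176)) [210.67081258 177.29686979]
w handle end z16 [395.94352957  34.83650533  16.        ] [398.17462385  50.60813944  16.        ] [474.63849653  22.45603975  16.        ] [477.11528384  39.96522583  16.        ]
side handle end [396.42465951  37.94344534  16.        ] [396.29566373  62.90842236  16.        ] root [512.50758867  30.43349267  16.        ] [509.43570288  47.00808907  16.        ]
```

The fingers closed to 10 mm above the 18 mm handle, so their tips stand higher than the TCP reading suggests. They must be above z = 16 mm. I'll open, go 10 mm lower and watch the force.

Emit:
drive_tool(
  increments=[
    [0,0,0,0,0,0,4],
    [0,0,0,0,0,0,4],
    [0,0,0,0,0,0,4],
    [0,0.3,0,0,0,0,4],
    [0,0.3,0,0,0,0,4],
    [0,0.3,0,0,0,0,4],
    [0,0,0,0,0,0,4],
  ],
)

```text
time_s: 5.4
tool_pos: [473.8, 31.7, -4.2]
tool_rot: [-1.273, -1.106, 1.105]
contact_force: [0.7, -0.5, -1.1]
opening: 39.9
```

Emit:
drive_tool(
  increments=[
    [0,0,0,0,0,0,1],
    [0,0,0,0,0,0,1],
    [0,0,0,0,0,0,1],
    [0,0,0,0,0,0,1],
  ],
)

```text
time_s: 5.8
tool_pos: [474.3, 31.7, -3.4]
tool_rot: [-1.274, -1.107, 1.105]
contact_force: [0.2, 0.3, 0.4]
opening: 9.9
```

Emit:
drive_tool(
  increments=[
    [0,0,0,0,0,0,4],
    [0,0,0,0,0,0,4],
    [0,0,0,0,0,0,4],
    [0,0.3,0,0,0,0,4],
    [0,0.3,0,0,0,0,4],
    [0,0.3,0,0,0,0,4],
    [0,0,0,0,0,0,4],
  ],
)

```text
time_s: 6.5
tool_pos: [473.9, 31.7, -13.2]
tool_rot: [-1.273, -1.106, 1.105]
contact_force: [-0.5, -0.3, -0.1]
opening: 40.0
```

Emit:
drive_tool(
  increments=[
    [0,0,0,0,0,0,1],
    [0,0,0,0,0,0,1],
    [0,0,0,0,0,0,1],
    [0,0,0,0,0,0,1],
  ],
)

```text
time_s: 6.9
tool_pos: [474.4, 31.7, -12.4]
tool_rot: [-1.274, -1.107, 1.105]
contact_force: [-0.2, -0.5, -0.8]
opening: 9.5
```

```bash
python3 - <<'E'
from h import *
w=grab("wrist","3"); b=grab("side","3"); s=ctrl.read_state(); print(s["opening"],s["tool_pos"],s["contact_force"])
im=np.hstack([crop(w,200,360,180,330,2.5)[:375,:400],crop(b,260,320,215,271,6.6)[:375]])
cv2.imwrite("pics/c4.png",im)
E
```

```text
10.130831509621263 [474.31456793  31.70781615 -12.45344331] [-0.03005449 -0.11303782  0.50899263]Traceback (most recent call last):
  File "<stdin>", line 3, in <module>
    return _nx.concatenate(arrs, 1, dtype=dtype, casting=casting)
           ~~~~~~~~~~~~~~~^^^^^^^^^^^^^^^^^^^^^^^^^^^^^^^^^^^^^^^
ValueError: all the input array dimensions except for the concatenation axis must match exactly, but along dimension 0, the array at index 0 has size 375 and the array at index 1 has size 370
```

```bash
python3 - <<'E'
from h import *
w=load("wrist3"); b=load("side3")
im=np.hstack([crop(w,200,360,180,330,2.4)[:360,:384],crop(b,260,320,215,271,6.6)[:360]])
cv2.imwrite("pics/c4.png",im)
p=ctrl.read_state()["tool_pos"]
for z in (0,16,30): print(z,(proj(b,[p[0],p[1],z])-[260,215])*6.6+[384,0], (proj(w,[p[0],p[1],z])-[200,180])*2.4)
E
```

```text
0 [583.89563594 313.54041267] [188.45524226 170.70558371]
16 [584.64893351 286.54209354] [188.41794297 207.47038865]
30 [585.31748825 262.58097229] [188.37935166 245.50869308]
```

View pics/c4.png

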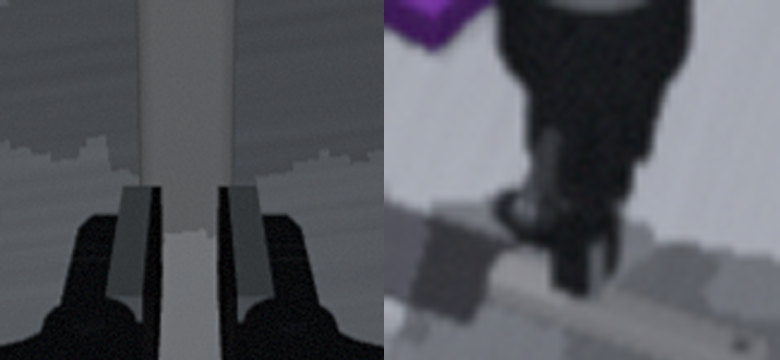

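Seventh view: the fingertips end at about (580,295) in the side crop, right at the top of the handle. So the real tips sit about 30 mm above the reported TCP. I'll go lower in steps.

Emit:
drive_tool(
  increments=[
    [0,0,0,0,0,0,4],
    [0,0,0,0,0,0,4],
    [0,0,0,0,0,0,4],
    [0,0.3,0,0,0,0,4],
    [0,0.3,0,0,0,0,4],
    [0,0.3,0,0,0,0,4],
    [0,0,0,0,0,0,4],
  ],
)

```text
time_s: 7.7
tool_pos: [473.9, 31.7, -22.2]
tool_rot: [-1.273, -1.106, 1.105]
contact_force: [0.1, -0.5, -0.2]
opening: 39.8
```

Emit:
drive_tool(
  increments=[
    [0,0,0,0,0,0,1],
    [0,0,0,0,0,0,1],
    [0,0,0,0,0,0,1],
    [0,0,0,0,0,0,1],
  ],
)

```text
time_s: 8.1
tool_pos: [475.0, 31.2, -20.5]
tool_rot: [-1.276, -1.107, 1.105]
contact_force: [-0.6, -4.0, 8.3]
opening: 9.7
```

Emit:
drive_tool(
  increments=[
    [0,0,0,0,0,0,4],
    [0,0,0,0,0,0,4],
    [0,0,0,0,0,0,4],
    [0,0.3,0,0,0,0,4],
    [0,0.3,0,0,0,0,4],
    [0,0.3,0,0,0,0,4],
    [0,0,0,0,0,0,4],
  ],
)

```text
time_s: 8.8
tool_pos: [473.9, 31.7, -31.2]
tool_rot: [-1.273, -1.106, 1.105]
contact_force: [-1.0, 0.3, 0.8]
opening: 40.2
```

Emit:
drive_tool(
  increments=[
    [0,0,0,0,0,0,1],
    [0,0,0,0,0,0,1],
    [0,0,0,0,0,0,1],
    [0,0,0,0,0,0,1],
  ],
)

```text
time_s: 9.2
tool_pos: [474.4, 31.7, -30.3]
tool_rot: [-1.274, -1.107, 1.105]
contact_force: [-1.2, 0.4, 2.4]
opening: 16.3
```

Now it stopped on the handle. The paddle's underside is at z = 0 when the TCP reads -30.3. Next: small lift, back straight away from the gate, then up.

Emit:
drive_tool(
  increments=[
    [0,0,0,0,0,0,1],
    [0,-0.5,0,0,0,0,1],
    [0,-0.5,2,0,0,0,1],
    [0,0,3,0,0,0,1],
    [0,0,2,0,0,0,1],
    [0,-3,0,0,0,0,1],
    [0,-3,0,0,8,0,1],
    [0,0,0,0,8,0,1],
    [0,0,0,0,0,0,1],
  ],
)

```text
time_s: 10.1
tool_pos: [405.2, 41.5, 40.1]
tool_rot: [-1.381, -0.896, 0.892]
contact_force: [-0.2, 0.3, -1.9]
opening: 16.2
```

```bash
python3 - <<'E'
from h import *
plan([407,-244,40],66)
c=grab("wrist","4");b=grab("side","4")
cv2.imwrite("pics/c5.png",np.hstack([cv2.resize(c["image"],(400,300)),crop(b,240,400,180,300,2.5)]))
E
```

```text
t 10.1 pos [405.187  41.462  40.09 ] xyaw 65.86680285458252 ydir [ 0.003 -0.    -1.   ]
shift first cm [-25.977   0.015 -11.837] turn deg [ 0.159 -0.133  0.06 ] | shift after turn [-26.005   0.009 -11.776]
F [-0.17   0.35  -1.867] M [0.032 0.08  0.001] open 16.213370682027403 q [ 0.102 -0.267 -0.45   1.385 -0.     0.524]
```

View pics/c5.png

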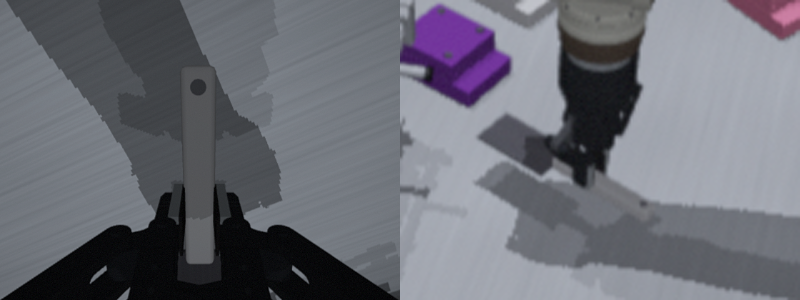

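Eighth view: paddle held and lifted, in line with the jaws. I'll triangulate its handle hole to check height and level.

```bash
python3 - <<'E'
from h import *
c=load("wrist4");b=load("side4")
print("hole",two(c,(277.5,122),b,(337.2,261.7)))
for z in(60,65,70,75,80):print(z,onz(b,(271.2,234),z),onz(b,(284,224.8),z))
E
```

```text
hole (array([343.90141012,  68.26222631,  82.18460589]), np.float64(1.053846619955562))
60 [538.3975184    0.61123649  60.        ] [515.94760446 -45.04183777  60.        ]
65 [536.76633161   5.59122106  65.        ] [514.43368321 -39.8233876   65.        ]
70 [535.13514482  10.57120563  70.        ] [512.91976196 -34.60493743  70.        ]
75 [533.50395803  15.5511902   75.        ] [511.4058407  -29.38648727  75.        ]
80 [531.87277125  20.53117477  80.        ] [509.89191945 -24.1680371   80.        ]
```

Emit:
drive_tool(
  increments=[
    [-3.2,0,-1.5,0,0,0,1],
    [-3.2,0,-1.5,0,0,0,1],
    [-3.2,0,-1.5,0,0,0,1],
    [-3.2,0,-1.5,0,0,0,1],
    [-3.2,0,-1.5,0,0,0,1],
    [-3.2,0,-1.5,0,0,0,1],
    [-3.2,0,-1.5,0,0,0,1],
    [-3.2,0,-1.4,0,0,0,1],
    [-0.4,0,0,0,0,0,1],
    [0,0,0,0,0,0,1],
  ],
)

```text
time_s: 11.2
tool_pos: [406.8, -244.8, 38.3]
tool_rot: [-1.377, -0.896, 0.895]
contact_force: [0.6, -0.0, -2.0]
opening: 15.5
```

```bash
python3 - <<'E'
from h import *
plan([407,-244,-1],66)
c=grab("scene","5");b=grab("side","5")
q=proj(b,[600,-330,40]);print(q,proj(c,[600,-330,40]))
B=crop(b,250,370,110,260,3.3)[:490];A=crop(c,150,270,150,300,3.3)[:490]
cv2.imwrite("pics/c6.png",np.hstack([A,B]))
E
```

```text
t 11.2 pos [ 406.807 -244.768   38.326] xyaw 66.02596465412522 ydir [-0.     0.001 -1.   ]
shift first cm [0.075 3.933 0.011] turn deg [-0.041  0.026  0.049] | shift after turn [0.078 3.933 0.014]
F [ 0.554 -0.016 -1.953] M [0.117 0.111 0.029] open 15.54984322475187 q [-0.542 -0.095 -0.306  1.36   0.001 -0.124]
[284.467 167.031] [180.659 209.196]
```

View pics/c6.png

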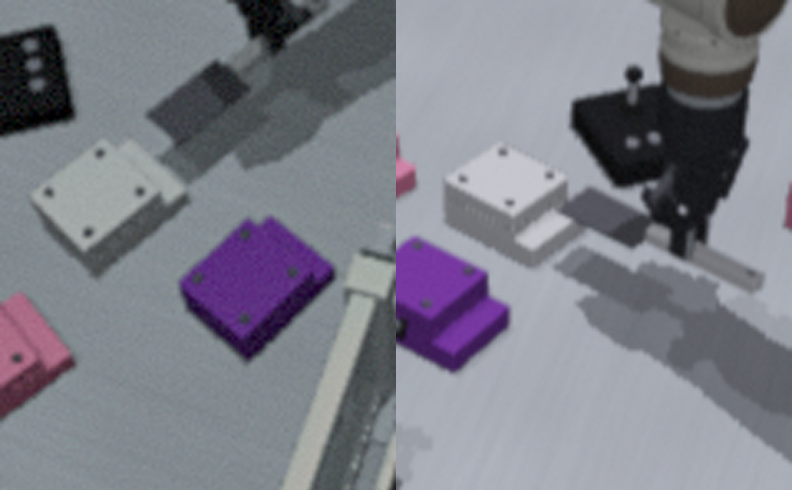

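```bash
python3 - <<'E'
from h import *
a=load("scene5");b=load("side5")
P=lambda p:((p[0]+.5)/3.3-.5+150,(p[1]+.5)/3.3-.5+150)
Q=lambda p:((p[0]-396+.5)/3.3-.5+250,(p[1]+.5)/3.3-.5+110)
t1=two(a,P((148,115)),b,Q((590,188)));t2=two(a,P((185,142)),b,Q((563,210)))
r1=two(a,P((213,62)),b,Q((655,216)));r2=two(a,P((250,90)),b,Q((636,246)))
print(t1,t2,r1,r2)
ha=[(100,154),(48,192),(140,191),(88,232)];hb=[(549,175),(503,152),(509,203),(463,179)]
H=np.array([np.r_[(two(a,P(p),b,Q(q))[0])] for p,q in zip(ha,hb)]);print(H,H.mean(0))
C=np.array([604.9,-332]);yaw=np.radians(-24);u=np.array([np.cos(yaw),np.sin(yaw)]);v=np.array([-u[1],u[0]])
for X in(t1,t2,r1,r2): d=X[0][:2]-C;print("holder frame",d@u,d@v,X[0][2])
E
```

```text
(array([ 518.03254786, -318.44820093,   67.91537616]), np.float64(0.6247047271137605)) (array([ 533.03427015, -272.29154214,   70.32348329]), np.float64(1.9793380754052203)) (array([ 446.62871251, -283.15312034,   76.91899901]), np.float64(2.204237102530308)) (array([ 456.10957006, -241.81940001,   68.13326573]), np.float64(3.0190300057546664))
[[ 566.02351866 -347.21061998   53.28899222]
 [ 620.27034199 -372.37632033   52.77828746]
 [ 589.65573092 -292.54063428   53.48290836]
 [ 644.35858417 -317.73813744   52.14597176]] [ 605.07704394 -332.46642801   52.92403995]
holder frame -84.86937958178203 -22.9519913912221 67.91537615500977
holder frame -89.93822877579356 25.315964750941042 70.3234832900801
holder frame -164.45583161581231 -19.750887135771734 76.9189990142234
holder frame -172.60657592750232 21.865557493987723 68.13326572684639
```

Emit:
drive_tool(
  increments=[
    [-0.1,1.9,0,0,0,0,1],
    [0,1.9,0,0,0,0,1],
    [0,0,0,0,0,0,1],
    [0,0,-1,0,0,0,1],
    [0,0,-1,0,0,0,1],
    [0,0,-1,0,0,0,1],
    [0,0,-1,0,0,0,1],
    [0,0,0,0,0,0,1],
  ],
)

```text
time_s: 12.1
tool_pos: [445.4, -262.3, 1.7]
tool_rot: [-1.38, -0.897, 0.894]
contact_force: [-0.4, -0.5, -1.7]
opening: 16.4
```

Emit:
drive_tool(
  increments=[
    [0,0,-0.5,0,0,0,1],
    [0,0,-0.5,0,0,0,1],
    [0,0,-0.5,0,0,0,1],
    [0,0,-0.5,0,0,0,1],
    [0,0,0,0,0,0,1],
  ],
)

```text
time_s: 12.6
tool_pos: [462.7, -270.0, 1.5]
tool_rot: [-1.38, -0.897, 0.894]
contact_force: [-0.1, 0.3, -1.3]
opening: 15.9
```

Emit:
drive_tool(
  increments=[
    [0,0,-1,0,0,0,1],
    [0,0,-1,0,0,0,1],
    [0,0,-1,0,0,0,1],
    [0,0,-1,0,0,0,1],
    [0,0,0,0,0,0,1],
  ],
)

```text
time_s: 13.1
tool_pos: [499.9, -286.6, 1.3]
tool_rot: [-1.38, -0.897, 0.894]
contact_force: [-0.3, 0.5, -0.4]
opening: 16.0
```

Emit:
drive_tool(
  increments=[
    [0,0,-0.3,0,0,0,1],
    [0,0,-0.3,0,0,0,1],
    [0,0,-0.3,0,0,0,1],
    [0,0,0,0,0,0,1],
  ],
)

```text
time_s: 13.5
tool_pos: [507.2, -289.9, 1.7]
tool_rot: [-1.38, -0.897, 0.894]
contact_force: [0.3, -0.9, -1.2]
opening: 15.8
```

Emit:
drive_tool(
  increments=[
    [0,0,-0.2,0,0,0,1],
    [0,0,-0.2,0,0,0,1],
    [0,0,0,0,0,0,1],
  ],
)

```text
time_s: 13.8
tool_pos: [507.5, -289.7, 0.4]
tool_rot: [-1.373, -0.893, 0.896]
contact_force: [-13.7, 5.5, 0.9]
opening: 16.2
```

Emit:
drive_tool(
  increments=[
    [0,0.15,0,0,0,0,1],
    [0,0.15,0,0,0,0,1],
    [0,0,0,0,0,0,1],
  ],
)

```text
time_s: 14.1
tool_pos: [507.3, -289.7, -2.4]
tool_rot: [-1.374, -0.893, 0.896]
contact_force: [-14.5, 6.1, 4.4]
opening: 16.2
```

Emit:
drive_tool(
  increments=[
    [0,0,0.2,0,0,0,1],
    [0,0,0,0,0,0,1],
    [0,0,0,0,0,0,3.5],
    [0,0,0,0,0,0,3.5],
    [0,0,0,0,0,0,3.5],
  ],
)

```text
time_s: 14.6
tool_pos: [509.4, -290.9, -0.9]
tool_rot: [-1.381, -0.897, 0.894]
contact_force: [-0.7, -0.2, -0.1]
opening: 34.8
```

```bash
python3 - <<'E'
from h import *
plan([470,-180,160],94)
c=grab("wrist","6");b=grab("side","6");a=grab("scene","6")
cv2.imwrite("pics/c7.png",np.hstack([crop(b,270,350,130,230,4),cv2.resize(c["image"][:,80:480],(400,400))]))
E
```

```text
t 14.6 pos [ 509.356 -290.862   -0.929] xyaw 65.98871237247408 ydir [ 0.003 -0.001 -1.   ]
shift first cm [  8.531 -16.114   8.058] turn deg [  0.173 -28.011  -0.021] | shift after turn [ 11.334 -16.093   3.153]
F [-0.745 -0.17  -0.148] M [-0.057 -0.062 -0.007] open 34.78408355371862 q [-0.519  0.183 -0.096  1.289  0.001 -0.1  ]
```

View pics/c7.png

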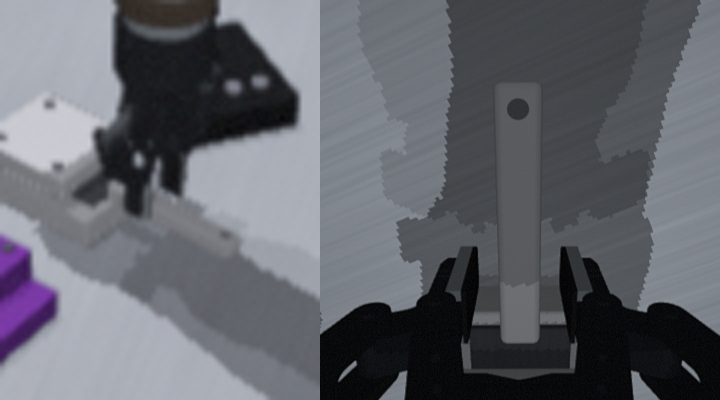

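```bash
python3 - <<'E'
from h import *
w=load("wrist6");C=np.array([604.9,-332.2]);yaw=np.radians(-24);u=np.array([np.cos(yaw),np.sin(yaw)]);v=np.array([-u[1],u[0]])
def hf(n,p,z): X=onz(w,p,z)[:2]-C;print(n,X@u,X@v)
hf("hole",(278,114.5),42);hf("end",(278,86),42);hf("root",(279,360),42);hf("sill edge L",(237,326),26);hf("sill edge R",(320,326),26)
e=load("wrist1");print("wrist1 hole-end", onz(e,(278,107),16),onz(e,(278,96),16))
b=load("side6"); 
p=(270+232/4-.1,130+240/4-.1)
for z in (36,42):
  X=onz(b,p,z)[:2]-C;print("side end",z,X@u,X@v)
E
```

```text
hole -173.2705716073744 -1.2465056398713064
end -183.0886749830019 -1.2317816994834012
root -64.49651536285708 -0.955807123165182
sill edge L -70.8428629196627 -21.492989306744114
sill edge R -70.80378420720973 19.12888355677396
wrist1 hole-end [406.33956599  41.02183238  16.        ] [397.74827723  41.97566441  16.        ]
side end 36 -178.8762355949689 -2.598777791435192
side end 42 -183.09733207986525 3.6599643244376736
```

Paddle check: handle end at -183, hole at -173 and root at -64 in the holder frame (home is -183 / -173 / -63), released and centred. Now up and over to the knob.

Emit:
drive_tool(
  increments=[
    [0,-1,0,0,0,0,3.5],
    [0,-3,0,0,0,0,3.5],
    [0,-4,0,0,0,0,3.5],
    [0,-4,0,0,0,0,3.5],
    [0,-4,0,0,0,0,3.5],
    [0,-3.8,0,0,-6.9,0,3.5],
    [0,0,0,0,-6.9,0,3.5],
    [0,0,0,0,-6.9,0,3.5],
    [0,0,0,0,-6.9,0,3.5],
    [0,0,0,0,0,0,3.5],
  ],
)

```text
time_s: 15.75
tool_pos: [508.5, -290.5, 197.5]
tool_rot: [-1.18, -1.258, 1.256]
contact_force: [-0.2, 0.1, 0.3]
opening: 34.9
```

```bash
python3 - <<'E'
from h import *
plan([560,44,197],93.6)
E
```

```text
t 15.75 pos [ 508.504 -290.53   197.453] xyaw 93.6872296679068 ydir [ 0.002 -0.001 -1.   ]
shift first cm [33.053  0.037 -7.29 ] turn deg [ 0.137  0.087 -0.044] | shift after turn [33.064  0.045 -7.24 ]
F [-0.239  0.146  0.296] M [0.017 0.003 0.061] open 34.92891398781789 q [-0.519  0.173  0.277  1.672  0.001 -0.584]
```

Emit:
drive_tool(
  increments=[
    [4,0,-0.4,0,0,0,3.5],
    [4.5,0,-0.4,0,0,0,3.5],
    [4.5,0,-0.4,0,0,0,3.5],
    [4.5,0,-0.4,0,0,0,3.5],
    [4.5,0,-0.4,0,0,0,3.5],
    [4.5,0,-0.4,0,0,0,3.5],
    [4.5,0,-0.4,0,0,0,3.5],
    [2.1,0,-0.4,0,0,0,3.5],
    [0,0,0,0,0,0,3.5],
  ],
)

```text
time_s: 16.65
tool_pos: [519.7, 44.4, 196.9]
tool_rot: [-1.18, -1.257, 1.254]
contact_force: [-0.2, 0.2, 0.3]
opening: 35.0
```

```bash
python3 - <<'E'
from h import *
plan([594,44,157],93.6)
w=grab("wrist","7");b=grab("side","7");a=grab("scene","7")
for c in (w,b,a): print(proj(c,[594,44,175]),proj(c,[577,43,176]))
im=np.hstack([cv2.resize(w["image"],(480,360)),crop(b,215,295,175,265,4)[:360]])
cv2.imwrite("pics/c8.png",im)
E
```

```text
t 16.65 pos [519.672  44.427 196.94 ] xyaw 93.58919076423112 ydir [ 0.002  0.    -1.   ]
shift first cm [-0.508  4.01  -7.407] turn deg [ 0.123 -0.011  0.005] | shift after turn [-0.509  3.994 -7.415]
F [-0.189  0.237  0.346] M [ 0.026 -0.029  0.002] open 35.02625984565335 q [0.085 0.017 0.108 1.659 0.    0.023]
[270.762 331.686] [270.635 310.081]
[244.749 207.756] [251.214 208.534]
[297.008 224.775] [298.827 219.206]
```

View pics/c8.png

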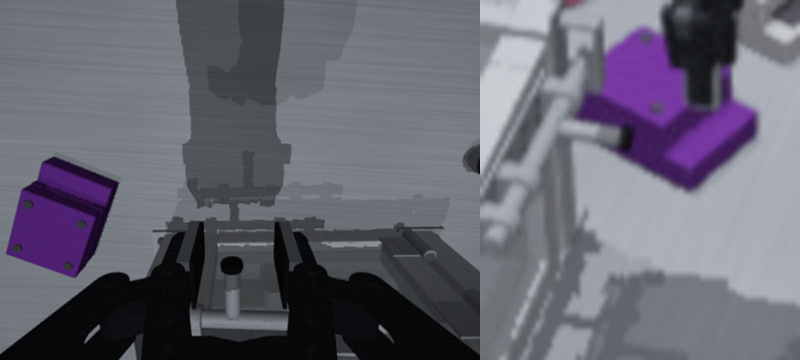

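```bash
python3 - <<'E'
from h import *
w=load("wrist7");b=load("side7");a=load("scene7");p=np.array([519.7,44.4,196.9])
for z in (0,20,30,40): print(z,(proj(b,p+[0,0,z])-[215,175])*4+[480,0], proj(w,p+[0,0,z])*.857)
print(two(w,(232/.857,266/.857),b,(251.2,209.2)))
# disc/stem border and stem root
print("stem root at z175",onz(w,(233/.857,308/.857),178),"disc back",onz(w,(232/.857,275/.857),178))
E
```

```text
0 [710.75774451 128.16504065] [238.60266974 206.41516294]
20 [710.65233186 103.26950672] [238.58362036 221.1480078 ]
30 [710.59879526  90.62565437] [238.5724806  229.76353258]
40 [710.54469347  77.84831827] [238.5600061  239.41134389]
(array([577.51144569,  43.21413647, 174.4365795 ]), np.float64(1.3193990001749762))
stem root at z175 [613.32661346  45.8641701  178.        ] disc back [583.57769599  43.45257331 178.        ]
```

Eleventh view: knob disc at wrist pixel (271,310), exactly where it was predicted. So the knob is at about (595, 44.5, 175). I'll go over it, descend and check the force.

Emit:
drive_tool(
  increments=[
    [-0.45,0,-2.5,0,0,0,3.5],
    [0,0,-2.5,0,0,0,3.5],
    [0,0,-2.5,0,0,0,3.5],
    [0,0,0,0,0,0,3.5],
    [0,2,0,0,0,0,3.5],
    [0,1,0,0,0,0,3.5],
    [0,1,0,0,0,0,3.5],
    [0,0,0,0,0,0,3.5],
  ],
)

```text
time_s: 17.6
tool_pos: [593.9, 41.5, 155.5]
tool_rot: [-1.179, -1.254, 1.255]
contact_force: [1.0, -0.3, -0.5]
opening: 34.9
```

Emit:
drive_tool(
  increments=[
    [0,1,0,0,0,0,3.5],
    [0,1,0,0,0,0,3.5],
    [0,1,0,0,0,0,3.5],
    [0,0,0,0,0,0,3.5],
  ],
)

```text
time_s: 18.0
tool_pos: [594.2, 42.0, 124.8]
tool_rot: [-1.179, -1.255, 1.256]
contact_force: [-1.2, 0.1, -0.6]
opening: 35.0
```

```bash
python3 - <<'E'
from h import *
plan([595,44.5,127],93.6)
E
```

```text
t 18.0 pos [594.176  42.007 124.787] xyaw 93.59055153696185 ydir [-0.001 -0.    -1.   ]
shift first cm [ 0.244 -0.221 -0.098] turn deg [-0.041 -0.009 -0.021] | shift after turn [ 0.244 -0.221 -0.098]
F [-1.165  0.073 -0.636] M [ 0.022  0.003 -0.036] open 35.00612935417825 q [ 0.071  0.182  0.147  1.536 -0.     0.008]
```

Emit:
drive_tool(
  increments=[
    [0.2,0,0,0,0,0,3.5],
    [0,0,0,0,0,0,0.5],
    [0,0,0,0,0,0,0.5],
    [0,0,0,0,0,0,0.5],
    [0,0,0,0,0,0,0.5],
    [0,0,0,0,0,0,0.5],
  ],
)

```text
time_s: 18.6
tool_pos: [595.1, 44.1, 127.3]
tool_rot: [-1.181, -1.257, 1.254]
contact_force: [0.5, 0.4, 4.5]
opening: 9.9
```

```bash
python3 - <<'E'
from h import *
plan([595,44.5,127],93.6)
E
```

```text
t 18.6 pos [595.112  44.123 127.271] xyaw 93.59544744372528 ydir [ 0.003  0.    -1.   ]
shift first cm [0.038 0.027 0.009] turn deg [ 0.157 -0.005 -0.009] | shift after turn [0.038 0.027 0.009]
F [0.528 0.439 4.481] M [0.226 0.072 0.139] open 9.884436196912166 q [ 0.074  0.181  0.151  1.537 -0.     0.011]
```

Emit:
drive_tool(
  increments=[
    [0,-0.2,0,0,0,0,0.5],
    [0,-0.2,0,0,0,0,0.5],
    [0,0,0,0,0,0,0.5],
  ],
)

```text
time_s: 18.9
tool_pos: [594.8, 44.0, 130.3]
tool_rot: [-1.18, -1.256, 1.255]
contact_force: [1.3, 1.2, -3.8]
opening: 10.0
```

Emit:
drive_tool(
  increments=[
    [0,-0.2,0,0,0,0,0.5],
    [0,-0.1,0,0,0,0,0.5],
    [0,0,0,0,0,0,0.5],
  ],
)

```text
time_s: 19.2
tool_pos: [594.7, 43.9, 133.5]
tool_rot: [-1.18, -1.256, 1.255]
contact_force: [1.2, -0.4, -5.3]
opening: 9.9
```

Emit:
drive_tool(
  increments=[
    [0,-0.1,0,0,0,0,0.5],
    [0.2,0,0,0,0,0,0.5],
    [0.3,0,0,0,0,0,0.5],
    [0.3,0,0,0,0,0,0.5],
    [0,0,0,0,0,0,0.5],
  ],
)

```text
time_s: 19.7
tool_pos: [594.2, 52.5, 134.5]
tool_rot: [-1.18, -1.256, 1.255]
contact_force: [1.5, 0.5, -6.6]
opening: 9.5
```

Emit:
drive_tool(
  increments=[
    [0.3,0,0,0,0,0,0.5],
    [0.4,0,0,0,0,0,0.5],
    [0.4,0,0,0,0,0,0.5],
    [0,0,0,0,0,0,0.5],
  ],
)

```text
time_s: 20.1
tool_pos: [593.4, 63.8, 134.5]
tool_rot: [-1.179, -1.257, 1.255]
contact_force: [0.8, 1.4, -7.4]
opening: 9.7
```

Emit:
drive_tool(
  increments=[
    [0.4,0,0,0,0,0,0.5],
    [0.5,0,0,0,0,0,0.5],
    [0.5,0,0,0,0,0,0.5],
    [0.4,0,0,0,0,0,0.5],
    [0,0,0,0,0,0,0.5],
  ],
)

```text
time_s: 20.6
tool_pos: [592.2, 81.8, 134.5]
tool_rot: [-1.179, -1.257, 1.255]
contact_force: [-1.4, 0.9, -7.7]
opening: 9.4
```

```bash
python3 - <<'E'
from h import *
plan([592,82,134.5],93.6)
yaw=np.radians(3.6);u=np.array([np.cos(yaw),np.sin(yaw)]);v=np.array([-u[1],u[0]])
G=np.array([652,125]);h=G+140*v;p=ctrl.read_state()["tool_pos"][:2]
print("hinge",h);d=(p-h)
for k in(.1,.2,.3,.39): 
  q=h+Ro.from_euler('z',-k).as_matrix()[:2,:2]@d; print(k,q-p,q)
E
```

```text
t 20.6 pos [592.228  81.796 134.467] xyaw 93.63346644224073 ydir [ 0.001  0.    -1.   ]
shift first cm [ 0.022 -0.003  0.021] turn deg [0.064 0.033 0.015] | shift after turn [ 0.022 -0.003  0.021]
F [-1.428  0.934 -7.697] M [-0.21   0.371  0.161] open 9.427175675506005 q [0.137 0.187 0.171 1.554 0.    0.074]
hinge [643.209 264.724]
0.1 [-18.008   6.004] [574.22   87.799]
0.2 [-35.326  13.775] [556.902  95.57 ]
0.3 [-51.782  23.236] [540.446 105.032]
0.39 [-65.719  33.119] [526.509 114.914]
```

Emit:
drive_tool(
  increments=[
    [0.1,0,0.27,0,0.86,0,0.5],
    [0.19,0,0.54,0,1.72,0,0.5],
    [0.19,0,0.54,0,1.72,0,0.5],
    [0,0,0,0,0,0,0.5],
  ],
)

```text
time_s: 21.0
tool_pos: [578.7, 85.5, 134.9]
tool_rot: [-1.217, -1.201, 1.198]
contact_force: [2.2, 1.6, -8.8]
opening: 9.7
```

```bash
python3 - <<'E'
from h import *
plan([592,82,134.5],93.6)
E
```

```text
t 21.0 pos [578.736  85.5   134.899] xyaw 89.24392626028309 ydir [ 0.003  0.    -1.   ]
shift first cm [-0.333  0.043 -1.331] turn deg [ 0.147 -4.356  0.006] | shift after turn [-0.433  0.04  -1.302]
F [ 2.209  1.615 -8.803] M [-0.232 -0.405  0.189] open 9.659635830973798 q [ 0.147  0.154  0.134  1.549 -0.     0.16 ]
```

Emit:
drive_tool(
  increments=[
    [0.19,0,0.54,0,1.72,0,0.5],
    [0.19,0,0.54,0,1.72,0,0.5],
    [0.19,0,0.54,0,1.72,0,0.5],
    [0.19,0,0.54,0,1.72,0,0.5],
    [0.19,0,0.54,0,1.72,0,0.5],
    [0,0,0,0,0,0,0.5],
  ],
)

```text
time_s: 21.6
tool_pos: [552.7, 96.7, 134.9]
tool_rot: [-1.284, -1.091, 1.087]
contact_force: [2.8, -0.0, -8.1]
opening: 9.4
```

Emit:
drive_tool(
  increments=[
    [0.19,0,0.54,0,1.72,0,0.5],
    [0.19,0,0.54,0,1.72,0,0.5],
    [0.19,0,0.54,0,1.72,0,0.5],
    [0.19,0,0.54,0,1.72,0,0.5],
    [0.19,0,0.54,0,1.72,0,0.5],
    [0,0,0,0,0,0,0.5],
    [0,0,0,0,0,0,0.5],
  ],
)

```text
time_s: 22.3
tool_pos: [528.9, 111.6, 134.8]
tool_rot: [-1.342, -0.979, 0.976]
contact_force: [2.3, -0.4, -6.5]
opening: 9.5
```

```bash
python3 - <<'E'
from h import *
plan([592,82,134.5],93.6)
a=grab("scene","8");b=grab("side","8");w=grab("wrist","8")
A=crop(a,140,410,190,280,2.9)[:261,:780];B=crop(b,180,350,140,255,2.9)[:330];W=cv2.resize(w["image"],(287,215))
im=np.zeros((600,790,3),np.uint8);im[:A.shape[0],:A.shape[1]]=A;im[262:262+B.shape[0],:B.shape[1]]=B;im[262:262+215,500:787]=W
cv2.imwrite("pics/c9.png",im)
E
```

```text
t 22.3 pos [528.908 111.573 134.763] xyaw 72.16805847470326 ydir [ 0.003 -0.    -1.   ]
shift first cm [-0.883  0.043 -6.912] turn deg [  0.147 -21.432  -0.008] | shift after turn [-3.348  0.026 -6.111]
F [ 2.344 -0.431 -6.484] M [-0.457 -0.306  0.218] open 9.526285386457808 q [ 0.208  0.047  0.019  1.54  -0.001  0.52 ]
```

View pics/c9.png

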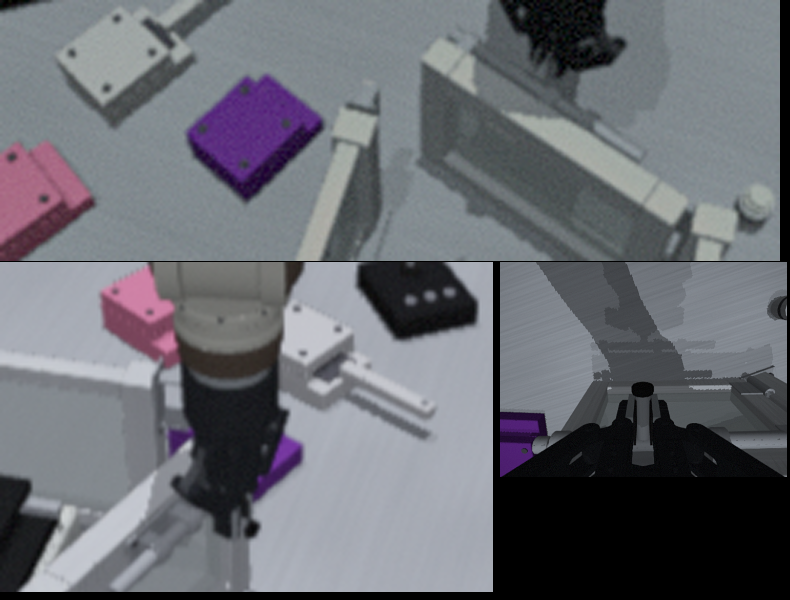

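```bash
python3 - <<'E'
from h import *
a=load("scene8");P=lambda p:((p[0]+.5)/2.9-.5+140,(p[1]+.5)/2.9-.5+190)
f=onz(a,P((422,60)),202);g=onz(a,P((445,35)),202);k=onz(a,P((661,226)),202)
print(f,g,k); d=(k-f);print("gate yaw from guard y (93.6):",93.6-np.degrees(np.arctan2(d[1],d[0])))
u=np.array([np.cos(np.radians(3.6)),np.sin(np.radians(3.6))])
m=((f+g)/2)[:2]; print("free edge x in guard",(m-[652,125])@u)
s=ctrl.read_state();print(np.abs(s["qd"]).max(),s["contact_force"],s["opening"],s["time_s"])
E
```

```text
[578.74752016   4.79415622 202.        ] [546.48809351  15.12886502 202.        ] [657.87822666 246.66425455 202.        ]
gate yaw from guard y (93.6): 21.71612992493894
free edge x in guard -96.42914433530106
0.005182546547577987 [ 3.47892971 -1.057968   -6.52882898] 9.369534201624182 22.45
```

Emit:
drive_tool(
  increments=[
    [0,0,0,0,0,0,0.5],
    [0,0,0,0,0,0,0.5],
    [0,0,0,0,0,0,0.5],
    [0,0,0,0,0,0,0.5],
    [0,0,0,0,0,0,0.5],
  ],
)

```text
time_s: 22.95
tool_pos: [528.5, 111.9, 134.6]
tool_rot: [-1.342, -0.977, 0.975]
contact_force: [2.6, -1.2, -7.0]
opening: 9.8
```

```bash
python3 -c "
from bench import ctrl
s=ctrl.read_state();print(s['tool_pos'],s['opening'],s['contact_force'],abs(s['qd']).max())
print(ctrl.finish_job())"
```

```text
[528.4528739  111.86734397 134.56050863] 9.791685495995537 [ 2.62757521 -1.23049157 -6.99916718] 0.0015451130330572287
the job is handed in; nothing more can be done
None
```

The job is handed in at about 23 s; by my own checks every step was done in the order asked, and no verdict was reported.

- **Paddle:** It slid blade first into the white holder until it met about 15 N at the end, and I let go. Afterwards the camera put the handle end at -183 mm and the blade's root at -64 mm in the holder frame. Fully home is -183 and -63 mm.
- **Bolt:** I lifted the knob about 7 mm and pulled it back about 38 mm. The highest force read in any pull was about 8 N, mostly the barrel's weight, so the keeper was not wrenched.
- **Gate:** It stands at about 0.375 rad by both the tool's turn and the gate's top edge in the scene view. The view puts the free edge at about 96 mm ajar. At the last reading the arm was still and the knob was still gripped.
- **Left in place:** I never went near the bottle, objective or joystick. I did not measure them again at the end.

Two checks disagreed with the description:

- **Finger length:** The real fingertips stood about 30 to 36 mm above the reported TCP. The first four closings on the paddle's handle missed because of this, and one of them pressed on the handle with about 8 N. I then worked from contact and the camera instead.
- **Opening reading:** The finger opening reads about 2 mm small: 16 on the 18 mm handle and 10 on the 12 mm stem.

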